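# Brush out the column tube and hang the brush up

## Task

Take the long brush out of its pot and brush out the tall white tube: three times, push it down until it rests lightly on the rubber bung inside for a moment (feel for it, its depth differs; do not shift it), and draw it up until its lower end is just below the rim. Then hang the brush by the hole in its handle on the peg of the steel stand and let go, so that it hangs still. Leave the other things where they are.

Things in the scene. Friction and masses are not known exactly. Their poses are not given: they have to be found in the camera images.
- brush: Loose brush, 188 mm long, 0.11 kg, standing upright in the pot. Origin: centre of the flat lower end; z towards the handle. Round white head, diameter 40, z 0 to 55 mm (treat as rigid); steel stem, diameter 10, to z 115; flat black paddle handle, z 115 to 188, 10 thick along x, 32 wide along y (24 above z 160), with a hole through it along x, 16 wide (y), from z 160 to 181 mm.
- brush_tip (a point): Centre of the lower end of the brush head (the brush's origin).
- brush_grip (a point): Point on the axis of the paddle handle 150 mm above the lower end: a good place to grip across the 32 mm width (along the brush's y).
- brush_eye (a point): Centre of the hole in the paddle handle, 170.5 mm above the lower end; the hole runs along the brush's x.
- pot: Grey round pot fixed to the bench, outer diameter 62 mm (74 at the foot), inner diameter 54 mm, 60 mm tall, inner floor 8 mm above the bench, in which the brush stands. Origin at the centre of its underside.
- column: Tall white tube, upright, fixed, on a 110 mm square foot 12 mm thick, with a grey band; outer diameter 64, inner 56 mm, rim 150 mm above the bench, open on top. Inside, a black rubber bung (flat top, diameter 53) is held by friction, its top 35 to 65 mm above the bench, different each time; it slides down if pressed with over about 18 N. Origin: centre of the underside.
- column_mouth (a point): Centre of the column tube's mouth, at rim height.
- stand: Fixed steel stand: dark foot 120 x 110 x 14 mm, post of diameter 14, 211 mm tall, at the origin (underside). From near its top a peg of diameter 7 runs out along the stand's -x, its axis 205 mm above the bench at the post, 212 mm at the tip, 68 mm out. A stop disc of diameter 22 sits on it 26 to 30 mm from the post's axis; the brush hangs outside the disc.
- peg_tip (a point): Free end of the peg, on its axis, 68 mm from the post axis, 212 mm above the bench; axes as the stand's (peg points along -x).
- peg_rest (a point): Point on the peg's axis just outside the stop disc, 34 mm from the post axis, 208.5 mm above the bench; axes as the stand's.
- reagent: Bystander: amber capped bottle, diameter 66 mm, 150 mm tall; origin at its underside.
- jar: Bystander: clear jar with white cap, diameter 72 mm, 85 mm tall; origin at its underside.
- cup: Bystander: low wide white cup, rim diameter 84 mm, 75 mm tall; origin at its underside. Not the tube to be brushed.
- slidebox: Bystander: flat grey slide box, 100 x 160 x 35 mm; origin at its underside.
Not all that is in view belongs to the job. There is more than one size of the brush; the job needs the smallest. Leave any purple look-alike of the stand alone.

How it is judged:
By the outcome, as a careful person would: the job done as asked, in the order asked, and still so for the second after the job is handed in, with the robot touching nothing.
It also fails if it takes over 66 s, if anything falls off the work surface, if the arm or the gripper's body presses on something with over 40 N, if the wrist force passes 120 N, or if a joint passes its speed limit or range.

## Robot

A 6-joint arm with a two-finger parallel gripper is mounted at the origin on the work surface. World frame = base frame: x ahead of the robot, y to its left, z up, the work surface at z = 0. Lengths are in mm, angles in degrees, forces in N, time in s.
With the tool pointing down it reaches from about 300 to 850 mm from the base axis. Payload 4.2 kg.
Tool frame: the origin (TCP) lies midway between the tips of the shut fingers; the grasp point (between the pads) lies 19 mm behind it (env.grasp_offset is the distance from the TCP to the grasp point, in mm); z points along the fingers, y is the line along which they close (so a half turn about z gives the same grasp; the last joint's range is limited). The gripper opens to 91 mm and grips with 3 to 60 N. Pads are 32 mm wide; open, the fingers measure 118 mm over their backs; the gripper's body (76 mm by 178 mm) begins 60 mm behind the grasp point.
Start: joints at [62.338, 18.312, 89.639, -0, 72.044, -1.146], TCP at [256.717, 514.529, 213.976] pointing down, gripper open.
Joint ranges: [-177.97, 177.97], [-48.28, 115.42], [12.27, 149.76], [-77.06, 257.06], [2.81, 150.46], [-146.56, 146.56]. Speed limits (degrees/s): [147.25, 147.25, 180, 180, 180, 180].

## Interface

Orientations are given as [roll, pitch, yaw] about the fixed x, y, z axes, in that order (R = Rz(yaw) Ry(pitch) Rx(roll)).
In Python, from workcell import env, optics gives the robot as it stands. The module is installed in compiled form; this text tells all that it offers.
- The arm moves only by the tool send_rows, never from a script. Its argument "targets" is a list that holds one entry, the list of rows, each a list of 7 numbers: the turn, a rotation vector about the world's x, y, z scaled (see below), then the shift along the world's x, y, z scaled (see below), then the closure, from -1 (fully open) to 1 (shut). In form: [[[rx, ry, rz, x, y, z, gripper], ...]]. A call has 1 to 12 rows; each row shifts and turns the commanded pose from where the row before left it; what a row does not reach is not made up. The controller multiplies each number of a shift by 0.2 m and each number of a turn by pi/2 rad. A row lasts 1/10 s, in which the tool goes at most 50 mm and 8.59 degrees, less where a joint would pass 70% of its speed; a pose out of reach is approached as far as the arm can. A call with a number of a shift or a turn outside -1 to 1 is refused whole. A call with a gripper value outside its range is refused whole. The fingers move at their own pace and stop on an object; "grip_force" is the grip in N (left out, the last holds). Time passes only in rows, so rows that do not move let the fingers close. It gives the time, the measured TCP pose, the force, the opening and the grip force at its end, in the units of the state.
- env.state(): the state, without advancing time (a new reading comes with each control period).
- optics.grab_frame(name): name is "side" or "top"; returns (picture, depth): 480x640x3 uint8, red, green, blue; 480x640 float32, mm along the optical axis (not along the pixel's ray), 0 where there is no reading.
- optics.camera_info(name): a dict with "camera_matrix" (3x3 intrinsics, pixels), "k1" (the pictures are not rectified: a ray, as slopes to the right and down, at radius r is drawn at 1 + k1 r^2 times it, then the intrinsics apply), "R" (3x3) and "t" (3): a world point X has camera coordinates R X + t. Camera axes: x right, y down, z forward; pixel columns grow to the right and rows downward; lengths in mm; the calibration is good to about 2 mm. A picture is of the moment at which its call begins. camera_info takes no time and is no camera call.
- env.job_done(): hands the job in; it is judged then, once.
Trained networks look in the newest picture that a camera, given by its name, has taken for a name from the list of things; names that differ only in an ending like _2 or _b are one class to them, and where a whole thing is asked for, a point or a joint stands for the part that bears it (a point fixed in the world has none). Each returns a list of dicts, best first, with "conf" (0 to 1); they miss things now and then, are a little off and sometimes report something else, mostly with a low value. They report only what shows in the picture. A call takes as long as a camera call. They do not tell look-alikes from the thing itself.
- optics.silhouettes(camera, name): "mask" (480x640 bool, what is visible of it) and "at" ([column, row] in pixels, amid what is visible of it).
- optics.place_of(camera, name): "at" ([column, row] in pixels: a listed point, or the origin of a listed thing).
The state is a dict: "time_s": time; "qpos": joint angles; "qvel": joint speeds; "effort": joint torques, N m; "ee_pos": TCP position; "ee_rot": TCP orientation; "force": force on the tool from outside, world axes, zero at the start; "torque": the same for the moment, N m; "gripper_width": finger opening in mm; "gripper_force": force on a finger pad.
Only numpy, scipy, OpenCV 4.12 (cv2) and the standard library are available. Lean on these libraries where they do the work, as an engineer would, in place of code of your own. Each camera call takes 0.05 s, during which the arm holds its last target. There are 200 camera calls.

## Working session

There is one attempt and no reset: what is moved stays moved. The work goes in short steps, Python scripts to look and compute and a tool call to move; the robot and the scene stay as the last step left them, time stands still between calls to the robot, and variables do not carry over. Pictures are saved under pics/ and viewed, at most 10 in all, crops included, and the job is handed in when it is done.

Besides the shell and the picture viewer there is one more tool, called after "Request:" by a JSON object that holds its "fn" and its "kwargs". send_rows: Moves the arm, as the interface text tells. Its arguments: {"type":"object","properties":{"targets":{"type":"array"},"grip_force":{"type":"number"}},"required":["targets"]}

```bash
mkdir -p pics; cat > h.py <<'E'
import numpy as np, cv2
from workcell import env, optics
def info(c):
    i=optics.camera_info(c); return np.array(i["camera_matrix"]),i["k1"],np.array(i["R"]),np.array(i["t"])
def ray(c,px):
    K,k1,R,t=info(c)
    p=cv2.undistortPoints(np.array([[px]],float),K,np.array([k1,0,0,0,0.]))[0,0]
    d=R.T@np.array([p[0],p[1],1.]); return -R.T@t,d
def atz(c,px,z):
    o,d=ray(c,px); return o+d*(z-o[2])/d[2]
def cloud(c,D):
    K,k1,R,t=info(c)
    v,u=np.mgrid[0:480,0:640]
    p=cv2.undistortPoints(np.stack([u.ravel(),v.ravel()],1).astype(float)[:,None],K,np.array([k1,0,0,0,0.]))[:,0]
    z=D.ravel(); P=np.c_[p[:,0]*z,p[:,1]*z,z]
    return ((P-t)@R).reshape(480,640,3)
def proj(c,X):
    K,k1,R,t=info(c); p=R@np.array(X,float)+t; s=p[:2]/p[2]; s=s*(1+k1*s@s); return (K@[s[0],s[1],1])[:2]
E
cat > a.py <<'E'
from h import *
np.set_printoptions(precision=1,suppress=True)
for c in ("side","top"):
    P,D=optics.grab_frame(c); cv2.imwrite(f"pics/{c}0.png",P[:,:,::-1]); np.save(f"{c}0.npy",D)
    W=cloud(c,D); o=info(c); print(c,"campos",-o[2].T@o[3], "fwd",o[2][2])
    for n in ("brush","pot","column","stand"):
        for s in optics.silhouettes(c,n)[:4]:
            m=s["mask"]&(D>0); w=W[m]
            print(n,round(s["conf"],2),s["at"],m.sum(),np.percentile(w,[3,50,97],axis=0).ravel() if m.sum() else '')
    for n in ("brush_grip","brush_eye","brush_tip","column_mouth","peg_tip","peg_rest","pot","column","stand"):
        print(n,[(round(s["conf"],2),np.round(s["at"],1).tolist()) for s in optics.place_of(c,n)[:4]])
print(env.state(),env.grasp_offset)
E
python3 a.py
```

```text
side campos [  235.7 -1041.4  1028.2] fwd [ 0.3  0.7 -0.6]
brush 0.92 [227.9, 218.0] 778 [350.3 217.5   0.4 371.7 233.2  79.6 393.  399.3 245.3]
brush 0.88 [239.4, 247.4] 900 [363.9 110.8  -0.5 386.  124.8  71.7 413.3 225.9 244.4]
brush 0.66 [308.3, 338.3] 2527 [ 407.2 -284.2    6.8  453.3 -253.1   47.6  507.  -188.5  149.2]
brush 0.54 [356.1, 274.3] 1482 [625.8 -95.1   3.  671.9 -45.2  14.5 738.   14.5 209.3]
pot 0.64 [264.5, 240.4] 420 [442.9 180.9   1.8 465.2 190.7  32.1 501.  238.3  61.8]
column 0.94 [307.5, 337.5] 2475 [ 407.5 -282.7    8.5  453.3 -252.9   49.6  507.7 -188.7  149.2]
stand 0.84 [359.2, 279.5] 1415 [626.5 -94.3   6.4 672.6 -44.9  14.5 738.3  12.4 203.5]
stand 0.7 [386.3, 234.3] 1247 [772.2  55.8   1.2 819.5 107.6  14.5 894.9 174.  208.2]
brush_grip [(0.9, [220.6, 193.6]), (0.75, [238.3, 212.4]), (0.59, [258.8, 203.5]), (0.36, [377.3, 336.7])]
brush_eye [(0.88, [258.7, 195.1]), (0.68, [236.6, 202.9]), (0.6, [220.6, 183.8])]
brush_tip [(0.87, [242.4, 265.5]), (0.72, [266.6, 240.4]), (0.66, [231.2, 242.4])]
column_mouth [(0.76, [304.9, 309.4])]
peg_tip [(0.73, [371.3
[... 1440 characters left out ...]
eg_tip [(0.69, [253.1, 178.8]), (0.59, [335.1, 244.0]), (0.58, [213.5, 324.7])]
peg_rest [(0.79, [330.7, 226.1]), (0.73, [251.4, 167.2])]
pot [(0.68, [230.3, 328.8]), (0.34, [224.2, 329.5])]
column [(0.66, [417.1, 310.5]), (0.58, [432.5, 305.1])]
stand [(0.89, [325.2, 233.4]), (0.56, [259.4, 184.6])]
{'time_s': 1.4, 'qpos': array([62.3, 18.3, 89.6,  0. , 72. , -1.1]), 'qvel': array([-0.1, -0.1,  0. , -0. , -0. , -0. ]), 'effort': array([  0. , -41.2, -23.2,   0.1,   0. ,   0. ]), 'ee_pos': array([256.7, 514.5, 214. ]), 'ee_rot': array([180. ,  -0. , 153.5]), 'force': array([-0.4, -0. ,  0.8]), 'torque': array([ 0.1, -0.1,  0. ]), 'gripper_force': 0.0, 'gripper_width': 91.03119813328175} 18.8
```

View pics/side0.png

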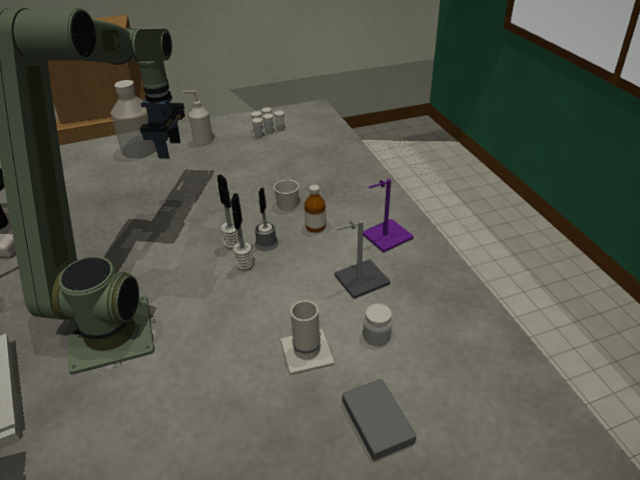

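View pics/top0.png

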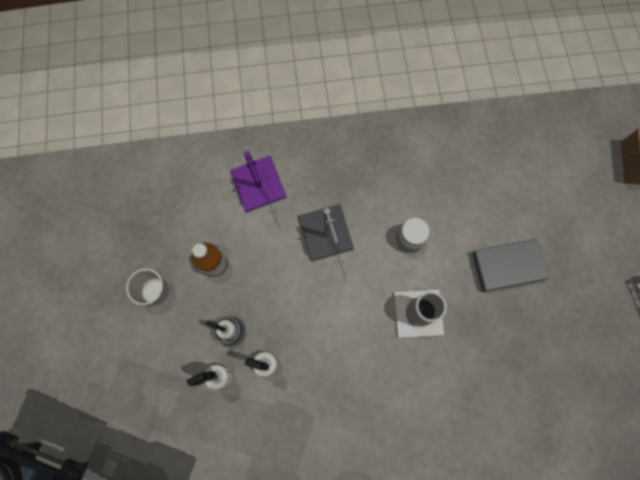

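The side view shows the small brush in the grey pot at (265,235), with the larger brushes at (228,215) and (239,245). The column is at (305,330), the steel stand at (360,270), and the purple decoy at (387,225). In the top view the pot is at (228,330), the column mouth at (431,307), and the stand at (325,233) with its peg running from (327,210) to (337,242).

```bash
cat > b.py <<'E'
from h import *
np.set_printoptions(precision=1,suppress=True)
def fitc(p):
    A=np.c_[2*p,np.ones(len(p))]; s=np.linalg.lstsq(A,(p**2).sum(1),rcond=None)[0]; return s[:2],np.sqrt(s[2]+s[:2]@s[:2])
for c in ("side","top"):
    D=np.load(f"{c}0.npy"); W=cloud(c,D); W[D==0]=-999; w=W.reshape(-1,3)
    def box(x0,x1,y0,y1,z0,z1): return w[(w[:,0]>x0)&(w[:,0]<x1)&(w[:,1]>y0)&(w[:,1]<y1)&(w[:,2]>z0)&(w[:,2]<z1)]
    r=box(410,520,-300,-160,144,156); print(c,"rim",len(r),fitc(r[:,:2]),r[:,2].mean(), r.min(0),r.max(0))
    r=box(430,520,160,260,54,66); print("potrim",len(r),fitc(r[:,:2]) if len(r)>5 else'')
    for z0,z1 in((70,110),(125,140),(140,155),(155,170),(170,185),(185,205)):
        r=box(430,520,150,260,z0,z1)
        if len(r)>2: 
            u,s,v=np.linalg.svd(r[:,:2]-r[:,:2].mean(0)); print(" brush",z0,len(r),r.mean(0),"dir",np.degrees(np.arctan2(v[0,1],v[0,0])),s/np.sqrt(len(r)))
    r=box(560,760,-120,60,190,225); print("peg",len(r)); print(r[np.argsort(r[:,1])][::max(1,len(r)//25)])
    r=box(560,760,-120,60,40,180); print("post",len(r),r.mean(0))
    r=box(560,760,-120,60,9,20); print("foot",cv2.minAreaRect(r[:,:2].astype(np.float32)))
for n,px in (("eye",(215.8,323)),("grip",(215.2,321.1))): print(n,atz("top",px,178.5 if n=="eye" else 158))
print("tip",atz("top",(227.8,332),8)); print("mouth",atz("top",(431.2,307.4),150),atz("side",(304.9,309.4),150))
print("peg_tip",atz("top",(335.1,244),212),atz("side",(335.9,229.2),212)); print("rest",atz("top",(330.7,226.1),208.5),atz("side",(347.3,225.6),208.5)); print("stand",atz("top",(325.2,233.4),0),atz("side",(359.5,282.9),0))
print("side eye",atz("side",(258.7,195.1),178.5),atz("side",(258.8,203.5),158))
t=cv2.imread("pics/top0.png"); s=cv2.imread("pics/side0.png")
f=lambda i,x,y,w=50,h=50:cv2.resize(i[y:y+h,x:x+w],(400,300),interpolation=cv2.INTER_CUBIC)
cv2.imwrite("pics/crop.png",np.vstack([np.hstack([f(t,195,305,60,45),f(t,290,200,80,60)]),np.hstack([f(s,235,180,80,60),f(s,325,200,80,60)])]))
E
python3 b.py
```

```text
side rim 192 (array([ 458.1, -231.9]), np.float64(30.02365906666437)) 148.4426701549514 [ 426.3 -264.3  144.1] [ 490.  -198.4  154.1]
potrim 175 (array([472.7, 213.6]), np.float64(23.872219946876648))
 brush 70 37 [475.3 214.3  90.4] dir 38.08417266647727 [3.  2.6]
 brush 125 29 [475.1 211.5 132.3] dir -130.4877587075583 [11.4  2.8]
 brush 140 30 [474.  209.5 147. ] dir -130.83045117608225 [9.3 2.4]
 brush 155 37 [475.7 212.7 163.9] dir -126.16437902336196 [11.8  2.9]
 brush 170 25 [473.1 211.8 177.5] dir -120.54013756172442 [10.2  3.7]
 brush 185 32 [475.  213.3 193.1] dir -127.79354265776884 [7.4 3.2]
peg 124
[[611.5 -54.7 213.8]
 [617.6 -52.8 217.1]
 [650.5 -52.1 201.2]
 [620.9 -51.3 212. ]
 [653.5 -51.  212.3]
 [610.3 -50.7 217.6]
 [651.3 -49.8 208.9]
 [638.  -49.  208.8]
 [649.1 -48.2 217.9]
 [660.3 -47.8 208.2]
 [657.5 -47.7 212.1]
 [635.9 -47.4 211.4]
 [636.1 -46.9 214.2]
 [669.1 -46.5 208.1]
 [650.  -46.  213. ]
 [652.9 -45.5 218.1]
 [661.4 -45.  209.2]
 [672.9 -44.5 199.3]
 [639.8 -44.3 211.3]
 [648.4 -43.7 202.1]
 [670.8 -43.3 192.5]
 [673.2 -43.2 207.9]
 [668.1 -42.7 199.3
[... 1207 characters left out ...]
[656.  -42.8 208.1]
 [666.7 -42.1 209. ]
 [647.5 -41.6 215.8]
 [658.1 -41.  209.1]
 [667.6 -40.2 206.9]
 [647.  -39.6 203.7]
 [672.6 -38.8 212.2]
 [650.  -37.9 216.1]
 [673.  -36.8 211.8]
 [667.6 -36.  194.8]
 [673.3 -34.7 211.5]
 [648.3 -33.5 209.3]]
post 75 [668.7 -38.5 101.6]
foot ((683.4107666015625, -38.37306213378906), (121.00482940673828, 110.16381072998047), 8.555397033691406)
eye [478.2 210.5 178.5]
grip [484.5 215.7 158. ]
tip [472.5 220.    8. ]
mouth [ 455.3 -231.4  150. ] [ 460.5 -228.   150. ]
peg_tip [601.2 -47.9 212. ] [602.5 -49.6 212. ]
rest [640.5 -44.2 208.5] [636.3 -41.7 208.5]
stand [682.6 -38.    0. ] [673.4 -45.6   0. ]
side eye [467.5 218.8 178.5] [462.9 207.3 158. ]
```

View pics/crop.png

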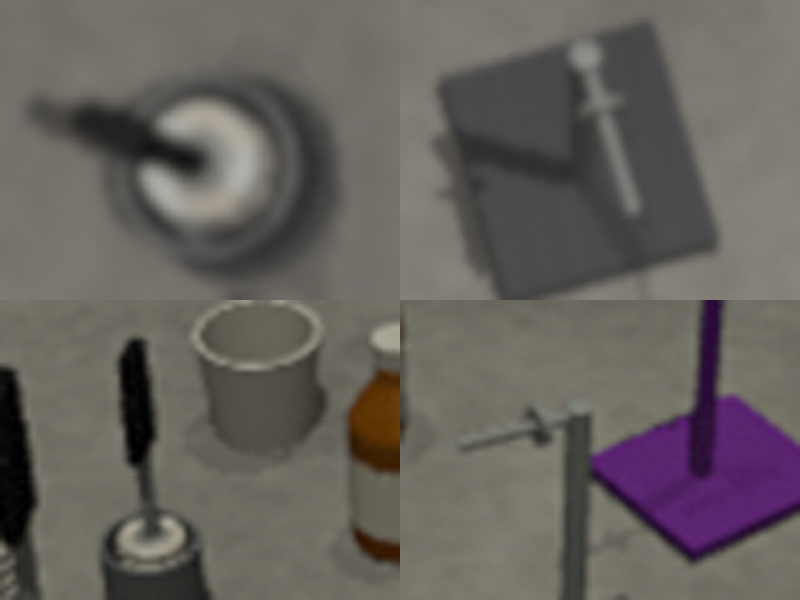

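The top-left crop shows the brush handle nearly radial, so the width direction is roughly 55–63°. The right-hand crops show the steel peg pointing out along the stand's −x, with the disc near the post. I'll fit the brush and stand silhouettes to get exact poses.

```bash
cat > fit.py <<'E'
from h import *
from scipy.optimize import minimize
np.set_printoptions(precision=1,suppress=True)
S=4
def render(c,hulls):
    im=np.zeros((480*S,640*S),np.uint8)
    for h in hulls:
        p=np.array([proj(c,x) for x in h]); cv2.fillConvexPoly(im,cv2.convexHull(((p+.5)*S).astype(np.int32)),255)
    return cv2.resize(im,(640,480),interpolation=cv2.INTER_AREA)/255.
def boxpts(T,hx,hy,z0,z1): return [T([a*hx,b*hy,z]) for a in(-1,1) for b in(-1,1) for z in(z0,z1)]
def brushT(p):
    x,y,tx,ty,th,z=p; c,s=np.cos(th),np.sin(th)
    def T(q): 
        X=np.array([c*q[0]-s*q[1],s*q[0]+c*q[1],q[2]]); return [x+X[0]+tx*X[2],y+X[1]+ty*X[2],z+X[2]]
    return T
def fitbrush(ims,rois,p0):
    M={c:np.clip((60-ims[c].max(2).astype(float))/35,0,1) for c in ims}
    def cost(v):
        T=brushT([v[0],v[1],v[2]/100,v[3]/100,np.radians(v[4]),8]); e=0
        for c in ims:
            r=render(c,[boxpts(T,5,16,115,160),boxpts(T,5,12,160,188)]); a,b,w,h=rois[c]
            e+=((r-M[c])[b:b+h,a:a+w]**2).sum()
        return e+0.05*(v[2]**2+v[3]**2)
    best=None
    for th in(45,57,70):
        s=minimize(cost,[*p0,0,0,th],method="Nelder-Mead",options=dict(initial_simplex=np.array([[*p0,0,0,th]]+[[*(np.array([*p0,0,0,th])+d)] for d in np.diag([4,4,3,3,12])]),maxiter=250))
        print(s.x,s.fun)
if __name__=="__main__":
    ims={c:cv2.imread(f"pics/{c}0.png") for c in("side","top")}
    t=ims["top"][318:332,198:226].max(2); print(t)
    fitbrush(ims,{"side":(252,180,20,38),"top":(196,314,24,14)},(474,213))
E
python3 fit.py
```

```text
[[116 112 109 109 111 114 116 117 118 116 116 114 116 115 115 113 112 109
  103  93  91  92  90  84  80  76  72  70]
 [112 104  98  96 101 106 109 110 109 103 100 101 106 108 108 106 101  97
   92  90  90  87  83  79  82  86  89  89]
 [107  95  83  82  86  93  95  94  89  81  75  77  84  90  92  89  85  85
   89  90  86  81  84  97 113 125 131 133]
 [104  89  78  74  76  80  80  74  66  55  50  51  57  63  66  65  68  77
   84  84  83  90 109 131 147 157 161 162]
 [105  92  81  75  74  74  71  63  50  40  37  37  40  42  43  44  51  63
   71  74  91 119 141 157 166 171 172 171]
 [108 101  91  82  77  74  71  59  45  37  36  34  34  37  34  36  39  44
   50  64  99 134 156 165 170 169 166 164]
 [113 110 104  94  85  81  77  67  53  44  39  37  35  35  35  36  36  35
   37  53  86 118 141 154 158 155 150 149]
 [116 115 113 106  98  94  90  81  70  60  50  44  38  35  35  36  36  35
   32  37  56  81 103 119 128 128 128 131]
 [116 116 116 114 110 108 106 100  90  77  66  58  49  42  40  35  35  33
   27  26  30  43  59  74  84  92 100 112]
 [117 117 118 116 116 115 114 111 105  94  84  
[... 1108 characters left out ...]
unc(xr)
    fx = function(np.copy(x), *(wrapper_args + args))
  File "fit.py", line 21, in cost
    r=render(c,[boxpts(T,5,16,115,160),boxpts(T,5,12,160,188)]); a,b,w,h=rois[c]
  File "fit.py", line 8, in render
    p=np.array([proj(c,x) for x in h]); cv2.fillConvexPoly(im,cv2.convexHull(((p+.5)*S).astype(np.int32)),255)
                ~~~~^^^^^
  File "h.py", line 18, in proj
    K,k1,R,t=info(c); p=R@np.array(X,float)+t; s=p[:2]/p[2]; s=s*(1+k1*s@s); return (K@[s[0],s[1],1])[:2]
             ~~~~^^^
  File "h.py", line 4, in info
    i=optics.camera_info(c); return np.array(i["camera_matrix"]),i["k1"],np.array(i["R"]),np.array(i["t"])
ValueError: time passes only in moves, steps and waits
```

```bash
python3 - <<'E'
s=open('h.py').read()
s=s.replace('def info(c):\n    i=optics','_C={}\ndef info(c):\n    if c not in _C: _C[c]=_info(c)\n    return _C[c]\ndef _info(c):\n    i=optics')
open('h.py','w').write(s)
f=open('fit.py').read()
f=f.replace('(60-ims[c].max(2).astype(float))/35','(85-ims[c].max(2).astype(float))/45').replace('    t=ims["top"][318:332,198:226].max(2); print(t)\n','').replace('boxpts(T,5,12,160,188)]','boxpts(T,5,12,160,188)],').replace('],);','],[T([0,0,60]),T([0,0,61])]);')
f=f.replace('render(c,[boxpts(T,5,16,115,160),boxpts(T,5,12,160,188)],[T([0,0,60]),T([0,0,61])])','cv2.GaussianBlur(render(c,[boxpts(T,5,16,115,160),boxpts(T,5,12,160,188)]),(0,0),.8)')
open('fit.py','w').write(f)
E
grep -n GaussianBlur fit.py; timeout 300 python3 fit.py
```

```text
21:            r=cv2.GaussianBlur(render(c,[boxpts(T,5,16,115,160),boxpts(T,5,12,160,188)]),(0,0),.8); a,b,w,h=rois[c]
[475.  207.   -0.5   5.  -24.4] 19.328479902301233
[469.1 221.9   3.5  -3.4  -2.8] 31.54797100346979
[471.9 216.1  -0.9   2.1  80.7] 117.8015760807033
```

```bash
cat > g.py <<'E'
from fit import *
ims={c:cv2.imread(f"pics/{c}0.png") for c in("side","top")}
rois={"side":(252,180,20,38),"top":(196,314,24,14)}
M={c:np.clip((85-ims[c].max(2).astype(float))/45,0,1) for c in ims}
for c in rois:
    a,b,w,h=rois[c]; print((M[c][b:b+h,a:a+w]*9).astype(int).tolist() and '\n'.join(''.join(str(int(v*9)) for v in r) for r in M[c][b:b+h,a:a+w]))
def cost(v,th,cs=("side","top")):
    T=brushT([v[0],v[1],0,0,np.radians(th),8]); e=[]
    for c in cs:
        r=cv2.GaussianBlur(render(c,[boxpts(T,5,16,115,160),boxpts(T,5,12,160,188)]),(0,0),.8); a,b,w,h=rois[c]
        e.append(((r-M[c])[b:b+h,a:a+w]**2).sum())
    return sum(e)
for th in range(-80,100,12):
    s=minimize(cost,(474,213),args=(th,),method="Nelder-Mead",options=dict(initial_simplex=[[474,213],[480,213],[474,219]],maxiter=40)); print(th,s.x,round(s.fun,1),round(cost(s.x,th,("side",)),1))
print(proj("side",[474,213,196]),proj("side",[474,213,123]),proj("top",[474,213,196]),proj("top",[474,213,123]))
E
timeout 400 python3 g.py
```

```text
00000000000000000000
00000000000000000000
00000000000000000000
00000000000000000000
00000000000000000000
00000000000000000000
00000000000000000000
00000000000000000000
00000000299800000000
00000000899900000000
00000002999900000000
00000009999900000000
00000019999910000000
00000009999940000000
00000009999960000000
00000009999980000000
00000009999991000000
00000009999991000000
00000008999991000000
00000006999992000000
00000009999994000000
00000008999995000000
00000005999998000000
00000005999998000000
00000004999999000000
00000000999999000000
00000000999999000000
00000000999999000000
00000000999995000000
00000000899990000000
00000000599990000000
00000000599970000000
00000000299960000000
00000000027970000000
00000000002860000000
00000000002860000000
00000000000771000000
00000000000772000000
000000000000000000000000
000000000000000000000000
000000000000000000000000
000000000000000000000000
000000000000000000000000
000000000000000000000000
000000000000210000000000
000012111236765434310000
000002222479999888642200
000000122589999999987400
000000001368999999999600
000000000035789999999950
000000000001357899999998
000000000000013578999999
-80 [470.8 220. ] 113.2 101.0
-68 [471.6 219.4] 101.8 91.9
-56 [472.5 217.2] 78.6 71.4
-44 [474.2 217.9] 48.1 43.3
-32 [475.  216.4] 22.0 19.1
-20 [474.7 215. ] 19.6 14.0
-8 [474.4 213.6] 40.7 27.6
4 [474.2 214.6] 40.6 20.8
16 [475. 216.] 69.3 41.7
28 [472.6 217.9] 97.5 67.7
40 [471.8 224.3] 116.4 93.7
52 [470.2 220.7] 126.0 103.6
64 [471.  223.3] 124.7 107.0
76 [471.  222.6] 119.2 101.2
88 [471.2 221.3] 117.9 100.6
[260.8 190.6] [263.2 211.5] [212.8 324.5] [220.5 327.3]
```

Request:
{"fn": "send_rows", "kwargs": {"targets": [[[0,0,0,0,0,0.22,-1],[0,0,0,0,0,0.21,-1],[0,0,0.0035,0.136,-0.1875,0,-1],[0,0,0.0035,0.136,-0.1875,0,-1],[0,0,0.0035,0.136,-0.1875,0,-1],[0,0,0.0035,0.136,-0.1875,0,-1],[0,0,0.0035,0.136,-0.1875,0,-1],[0,0,0.0035,0.136,-0.1875,0,-1],[0,0,0.0035,0.136,-0.1875,0,-1],[0,0,0.0035,0.136,-0.1875,0,-1],[0,0,0,0,0,0,-1],[0,0,0,0,0,0,-1]]], "grip_force": 30}}

```text
time_s: 2.6
ee_pos: [474.6, 213.9, 299.9]
ee_rot: [180.0, -0.0, 155.9]
force: [-0.1, -0.3, 0.8]
gripper_width: 91.5
gripper_force: 0.0
```

Request:
{"fn": "send_rows", "kwargs": {"targets": [[[0,0,0,0,0,-0.2,-1],[0,0,0,0,0,-0.2,-1],[0,0,0,0,0,-0.2,-1],[0,0,0,0,0,-0.2,-1],[0,0,0,0,0,-0.003,-1],[0,0,0,0,0,0,-1]]]}}

```text
time_s: 3.2
ee_pos: [474.0, 215.7, 139.9]
ee_rot: [180.0, -0.0, 156.1]
force: [0.7, 0.1, 0.5]
gripper_width: 91.4
gripper_force: 0.0
```

```bash
python3 - <<'E'
from h import *
o=[]
for c,(x,y) in (("side",(210,160)),("top",(170,290))):
    P,D=optics.grab_frame(c); cv2.imwrite(f"pics/{c}1.png",P[:,:,::-1]); o.append(cv2.resize(P[y:y+90,x:x+90,::-1],(400,400),interpolation=cv2.INTER_CUBIC))
cv2.imwrite("pics/crop1.png",np.hstack(o)); print(env.state()["ee_pos"],env.state()["force"])
E
```

```text
[475.61598907 215.84969404 141.72946435] [ 0.34974293 -0.06055263  0.36894427]
```

View pics/crop1.png

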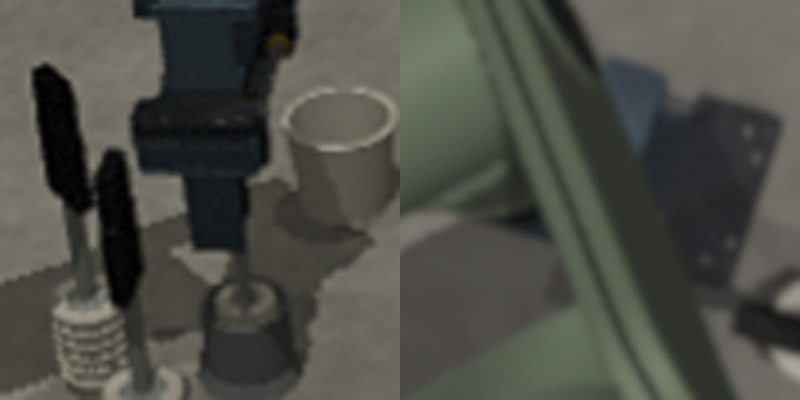

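The fingers straddle the handle: the near finger hides it and the stem comes out below at about (240,270) in the left crop. Closing the gripper.

Request:
{"fn": "send_rows", "kwargs": {"targets": [[[0,0,0,0,0,0,1],[0,0,0,0,0,0,1],[0,0,0,0,0,0,1],[0,0,0,0,0,0,1],[0,0,0,0,0,0,1],[0,0,0,0,0,0,1],[0,0,0,0,0,0,1]]], "grip_force": 35}}

```text
time_s: 4.0
ee_pos: [474.3, 214.5, 139.3]
ee_rot: [-180.0, -0.0, 156.0]
force: [0.9, 0.2, 0.1]
gripper_width: 38.0
gripper_force: 0.1
```

Request:
{"fn": "send_rows", "kwargs": {"targets": [[[0,0,0,0,0,0,1],[0,0,0,0,0,0,1],[0,0,0,0,0,0,1],[0,0,0,0,0,0,1]]]}}

```text
time_s: 4.4
ee_pos: [474.3, 214.5, 139.3]
ee_rot: [180.0, -0.0, 156.0]
force: [-0.0, 0.8, -0.1]
gripper_width: 32.0
gripper_force: 34.9
```

Request:
{"fn": "send_rows", "kwargs": {"targets": [[[0,0,0,0,0,0.1,1],[0,0,0,0,0,0.1,1],[0,0,0,0,0,0.2,1],[0,0,0,0,0,0.2,1],[0,0,0,0,0,0.2,1],[0,0,0,0,0,0.1,1],[0,0,0,0,0,0,1]]]}}

```text
time_s: 5.1
ee_pos: [475.6, 215.1, 322.5]
ee_rot: [179.7, 0.3, 156.0]
force: [0.1, -1.0, -1.7]
gripper_width: 32.1
gripper_force: 34.9
```

```bash
cat > look.py <<'E'
from h import *
import sys
np.set_printoptions(precision=1,suppress=True)
k=sys.argv[1]; o=[]; e=np.array(env.state()["ee_pos"]); print(e,env.state()["force"])
for c in ("side","top"):
    P,D=optics.grab_frame(c); cv2.imwrite(f"pics/{c}{k}.png",P[:,:,::-1]); np.save(f"{c}{k}.npy",D); W=cloud(c,D)
    u=proj(c,e-[0,0,80]).astype(int); x,y=np.clip(u-45,0,[550,390]); o.append(cv2.resize(P[y:y+90,x:x+90,::-1],(400,400),interpolation=cv2.INTER_CUBIC)); print(c,"crop origin",x,y)
    m=(D>0)&(np.hypot(W[...,0]-e[0],W[...,1]-e[1])<45)
    for z0 in (-126,-106,-86,-66,-46,-26):
        q=W[m&(W[...,2]>e[2]+z0-6)&(W[...,2]<e[2]+z0+6)]
        if len(q)>4: print(z0,len(q),q.mean(0)-e, q.min(0)-e,q.max(0)-e)
cv2.imwrite(f"pics/crop{k}.png",np.hstack(o))
E
python3 look.py 2
```

```text
[475.6 215.1 322.5] [ 0.1 -1.  -1.7]
side crop origin 214 131
-126 29 [   0.2   -9.2 -125.6] [ -14.4  -16.6 -130.6] [  16.7    4.3 -120.1]
-106 49 [  -1.2  -10.5 -106.6] [ -17.9  -20.3 -111.6] [  20.2    4.9 -100. ]
-86 47 [  0.7 -12.1 -85.6] [-19.  -20.8 -91.7] [ 19.4   1.5 -80.2]
-66 16 [  0.2  -1.5 -66.2] [ -4.2  -4.4 -71.9] [  5.5   0.2 -60.4]
-46 17 [ -0.2  -1.4 -45.8] [ -4.1  -7.3 -50.6] [  4.8   4.6 -40.9]
-26 10 [  0.2  -2.3 -25.6] [ -3.2  -5.4 -30.3] [  3.8   0.4 -20.3]
top crop origin 161 276
```

View pics/crop2.png

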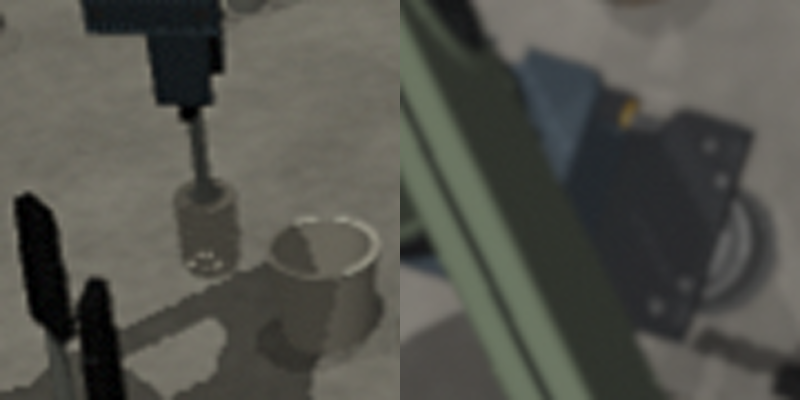

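The brush hangs straight under the gripper, in line with the tool axis to about 2 mm, with the head at (205,230) in the left crop. Moving over the tube.

Request:
{"fn": "send_rows", "kwargs": {"targets": [[[0,0,0,-0.004,-0.123,0,1],[0,0,0,-0.008,-0.22,0,1],[0,0,0,-0.008,-0.23,0,1],[0,0,0,-0.008,-0.23,0,1],[0,0,0,-0.008,-0.23,0,1],[0,0,0,-0.008,-0.23,0,1],[0,0,0,-0.008,-0.23,0,1],[0,0,0,-0.008,-0.23,0,1],[0,0,0,-0.008,-0.23,0,1],[0,0,0,-0.008,-0.18,0,1],[0,0,0,-0.004,-0.097,0,1],[0,0,0,0,0,0,1]]]}}

```text
time_s: 6.4
ee_pos: [457.2, -233.4, 316.5]
ee_rot: [-180.0, -0.3, 155.8]
force: [-0.0, 0.3, -2.1]
gripper_width: 31.9
gripper_force: 34.9
```

```bash
python3 look.py 3
```

```text
[ 457.2 -233.4  316.5] [-0.   0.3 -2.1]
side crop origin 257 238
-126 31 [  -2.9  -11.8 -125.5] [ -16.6  -17.1 -130.5] [  12.3   -5.3 -120.1]
-106 84 [  -3.3  -10.8 -106.1] [ -19.   -19.4 -111.7] [  20.1    7.1 -100.3]
-86 61 [ -2.8 -10.7 -85.9] [-19.2 -19.2 -91.8] [ 17.3   6.  -80. ]
-66 20 [ -0.3  -1.1 -66.4] [ -4.3  -4.6 -71.9] [  3.8   3.5 -61.1]
-46 22 [  0.   -1.5 -46.8] [ -4.1  -5.7 -51.9] [  4.9   2.5 -41.2]
-26 13 [ -0.5  -2.8 -27.9] [ -4.   -6.7 -31.9] [  2.7   0.6 -21.3]
top crop origin 396 256
-106 32 [  -5.9   17.4 -105.6] [ -18.2    2.8 -111.6] [   9.8   22.6 -100.3]
-86 20 [ -7.4  16.7 -85.1] [-18.    5.3 -89.8] [  7.2  21.7 -80.7]
```

View pics/crop3.png

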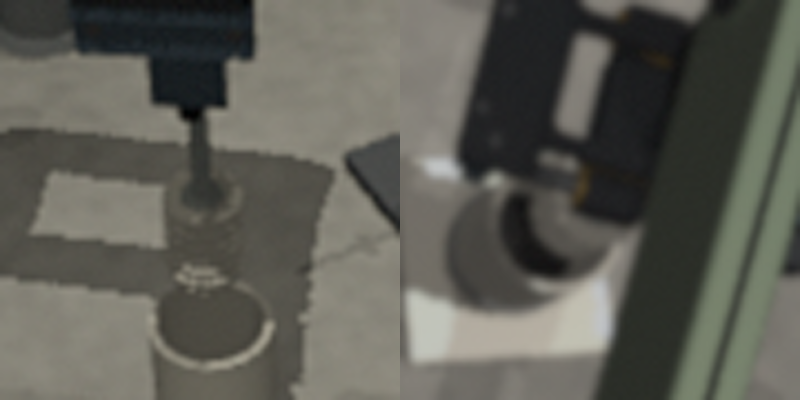

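Side crop: the head at about (205,230) is centred over the mouth at (212,325) to within a few mm. I'll nudge it across and enter the tube.

Request:
{"fn": "send_rows", "kwargs": {"targets": [[[0,0,0,0.006,0.008,0,1],[0,0,0,0,0,-0.12,1],[0,0,0,0,0,-0.12,1],[0,0,0,0,0,-0.12,1],[0,0,0,0,0,-0.08,1],[0,0,0,0,0,-0.05,1],[0,0,0,0,0,0,1]]]}}

```text
time_s: 7.2
ee_pos: [459.0, -228.5, 220.2]
ee_rot: [180.0, -0.2, 156.1]
force: [-0.0, -0.9, -1.4]
gripper_width: 31.8
gripper_force: 34.9
```

```bash
python3 - <<'E'
from h import *
D=np.load("top0.npy"); W=cloud("top",D); m=(D>0)&(np.hypot(W[...,0]-458.3,W[...,1]+231.3)<24)
z=np.sort(W[m][:,2]); print(len(z)); print(np.round(z,0).tolist())
E
```

```text
224
[56.0, 56.0, 57.0, 58.0, 58.0, 58.0, 58.0, 58.0, 58.0, 59.0, 59.0, 59.0, 59.0, 59.0, 59.0, 59.0, 59.0, 59.0, 59.0, 60.0, 60.0, 60.0, 60.0, 60.0, 60.0, 60.0, 60.0, 60.0, 60.0, 60.0, 60.0, 60.0, 60.0, 60.0, 60.0, 60.0, 61.0, 61.0, 61.0, 61.0, 61.0, 61.0, 61.0, 61.0, 61.0, 61.0, 61.0, 61.0, 61.0, 61.0, 61.0, 61.0, 61.0, 61.0, 61.0, 61.0, 61.0, 61.0, 61.0, 61.0, 61.0, 61.0, 61.0, 62.0, 62.0, 62.0, 62.0, 62.0, 62.0, 62.0, 62.0, 62.0, 62.0, 62.0, 62.0, 62.0, 62.0, 62.0, 62.0, 62.0, 62.0, 62.0, 62.0, 62.0, 62.0, 62.0, 62.0, 62.0, 62.0, 62.0, 62.0, 62.0, 62.0, 62.0, 62.0, 62.0, 62.0, 62.0, 62.0, 62.0, 62.0, 62.0, 62.0, 62.0, 62.0, 62.0, 62.0, 62.0, 62.0, 62.0, 62.0, 62.0, 63.0, 63.0, 63.0, 63.0, 63.0, 63.0, 63.0, 63.0, 63.0, 63.0, 63.0, 63.0, 63.0, 63.0, 63.0, 63.0, 63.0, 63.0, 63.0, 63.0, 63.0, 63.0, 63.0, 63.0, 63.0, 63.0, 63.0, 63.0, 63.0, 63.0, 63.0, 63.0, 63.0, 63.0, 63.0, 63.0, 63.0, 63.0, 63.0, 63.0, 63.0, 63.0, 63.0, 63.0, 63.0, 63.0, 63.0, 63.0, 63.0, 64.0, 64.0, 64.0, 64.0, 64.0, 64.0, 64.0, 64.0, 64.0, 64.0, 64.0, 64.0, 64.0, 64.0, 64.0, 64.0, 64.0, 64.0, 64.0, 64.0, 64.0, 64.0, 64.0, 64.0, 64.0, 64.0, 64.0, 64.0, 64.0, 64.0, 65.0, 65.0, 65.0, 65.0, 65.0, 65.0, 65.0, 65.0, 65.0, 65.0, 65.0, 65.0, 65.0, 65.0, 65.0, 65.0, 65.0, 65.0, 66.0, 66.0, 66.0, 66.0, 66.0, 66.0, 66.0, 66.0, 66.0, 66.0, 66.0, 67.0, 67.0, 67.0, 67.0]
```

Request:
{"fn": "send_rows", "kwargs": {"targets": [[[0,0,0,0,0,-0.06,1],[0,0,0,0,0,-0.03,1],[0,0,0,0,0,0,1]]]}}

```text
time_s: 7.5
ee_pos: [459.1, -229.6, 202.6]
ee_rot: [180.0, -0.1, 156.0]
force: [-0.1, -0.6, -0.8]
gripper_width: 32.1
gripper_force: 34.9
```

The depth image puts the bung top at about 62 mm, so I'll feel for it gently.

Request:
{"fn": "send_rows", "kwargs": {"targets": [[[0,0,0,0,0,-0.02,1],[0,0,0,0,0,-0.01,1],[0,0,0,0,0,0,1]]]}}

```text
time_s: 7.8
ee_pos: [459.4, -229.9, 197.2]
ee_rot: [180.0, -0.0, 156.0]
force: [-0.3, -0.5, -1.5]
gripper_width: 31.9
gripper_force: 34.9
```

Request:
{"fn": "send_rows", "kwargs": {"targets": [[[0,0,0,0,0,-0.005,1],[0,0,0,0,0,0,1]]]}}

```text
time_s: 8.0
ee_pos: [459.5, -229.9, 196.4]
ee_rot: [180.0, 0.0, 156.0]
force: [0.2, -1.3, -1.6]
gripper_width: 32.0
gripper_force: 34.9
```

Each step is 1 mm now.

Request:
{"fn": "send_rows", "kwargs": {"targets": [[[0,0,0,0,0,-0.005,1],[0,0,0,0,0,0,1]]]}}

```text
time_s: 8.2
ee_pos: [459.5, -229.8, 195.3]
ee_rot: [180.0, -0.0, 156.0]
force: [-0.4, -0.3, -1.6]
gripper_width: 31.9
gripper_force: 34.9
```

Request:
{"fn": "send_rows", "kwargs": {"targets": [[[0,0,0,0,0,-0.005,1],[0,0,0,0,0,0,1]]]}}

```text
time_s: 8.4
ee_pos: [459.7, -229.9, 194.7]
ee_rot: [180.0, 0.0, 156.0]
force: [-0.6, 1.4, 0.6]
gripper_width: 32.1
gripper_force: 35.0
```

Request:
{"fn": "send_rows", "kwargs": {"targets": [[[0,0,0,0,0,-0.004,1],[0,0,0,0,0,0,1]]]}}

```text
time_s: 8.6
ee_pos: [460.1, -230.0, 194.6]
ee_rot: [180.0, 0.1, 156.0]
force: [-0.6, 1.0, 4.6]
gripper_width: 31.9
gripper_force: 35.0
```

Contact, about 6 N. I'll hold, draw up 80 mm (lower end about 8 mm below the rim), and pause.

Request:
{"fn": "send_rows", "kwargs": {"targets": [[[0,0,0,0,0,0,1],[0,0,0,0,0,0,1],[0,0,0,0,0,0,1],[0,0,0,0,0,0.04,1],[0,0,0,0,0,0.1,1],[0,0,0,0,0,0.12,1],[0,0,0,0,0,0.08,1],[0,0,0,0,0,0.04,1],[0,0,0,0,0,0.02,1],[0,0,0,0,0,0,1],[0,0,0,0,0,0,1]]]}}

```text
time_s: 9.7
ee_pos: [459.1, -229.6, 272.6]
ee_rot: [180.0, -0.1, 156.0]
force: [0.0, 0.1, -0.7]
gripper_width: 32.2
gripper_force: 34.9
```

Request:
{"fn": "send_rows", "kwargs": {"targets": [[[0,0,0,0,0,-0.05,1],[0,0,0,0,0,-0.12,1],[0,0,0,0,0,-0.12,1],[0,0,0,0,0,-0.06,1],[0,0,0,0,0,-0.025,1],[0,0,0,0,0,0,1],[0,0,0,0,0,-0.011,1],[0,0,0,0,0,-0.005,1],[0,0,0,0,0,-0.005,1],[0,0,0,0,0,0,1],[0,0,0,0,0,0,1]]]}}

```text
time_s: 10.8
ee_pos: [459.7, -229.9, 194.7]
ee_rot: [180.0, 0.0, 156.0]
force: [0.6, -0.6, -0.2]
gripper_width: 31.6
gripper_force: 34.9
```

Request:
{"fn": "send_rows", "kwargs": {"targets": [[[0,0,0,0,0,-0.004,1],[0,0,0,0,0,0,1],[0,0,0,0,0,0,1]]]}}

```text
time_s: 11.1
ee_pos: [460.1, -230.1, 194.6]
ee_rot: [180.0, 0.1, 156.0]
force: [-0.1, 0.8, 5.1]
gripper_width: 32.1
gripper_force: 35.0
```

Second contact is at the same height, so the bung has not moved.

Request:
{"fn": "send_rows", "kwargs": {"targets": [[[0,0,0,0,0,0,1],[0,0,0,0,0,0,1],[0,0,0,0,0,0.04,1],[0,0,0,0,0,0.1,1],[0,0,0,0,0,0.12,1],[0,0,0,0,0,0.08,1],[0,0,0,0,0,0.04,1],[0,0,0,0,0,0.02,1],[0,0,0,0,0,0,1],[0,0,0,0,0,0,1]]]}}

```text
time_s: 12.1
ee_pos: [459.1, -229.6, 272.6]
ee_rot: [180.0, -0.1, 156.0]
force: [-0.4, -0.5, -1.1]
gripper_width: 32.1
gripper_force: 34.9
```

Request:
{"fn": "send_rows", "kwargs": {"targets": [[[0,0,0,0,0,-0.05,1],[0,0,0,0,0,-0.12,1],[0,0,0,0,0,-0.12,1],[0,0,0,0,0,-0.06,1],[0,0,0,0,0,-0.025,1],[0,0,0,0,0,0,1],[0,0,0,0,0,-0.011,1],[0,0,0,0,0,-0.005,1],[0,0,0,0,0,-0.005,1],[0,0,0,0,0,-0.004,1],[0,0,0,0,0,0,1],[0,0,0,0,0,0,1]]]}}

```text
time_s: 13.3
ee_pos: [460.1, -230.1, 194.6]
ee_rot: [180.0, 0.1, 156.0]
force: [0.1, 0.1, 5.3]
gripper_width: 31.8
gripper_force: 35.0
```

Request:
{"fn": "send_rows", "kwargs": {"targets": [[[0,0,0,0,0,0,1],[0,0,0,0,0,0,1],[0,0,0,0,0,0.04,1],[0,0,0,0,0,0.1,1],[0,0,0,0,0,0.12,1],[0,0,0,0,0,0.08,1],[0,0,0,0,0,0.04,1],[0,0,0,0,0,0.02,1],[0,0,0,0,0,0,1],[0,0,0,0,0,0,1]]]}}

```text
time_s: 14.3
ee_pos: [459.1, -229.7, 272.6]
ee_rot: [180.0, -0.1, 156.0]
force: [-0.2, -0.1, -0.8]
gripper_width: 31.9
gripper_force: 34.9
```

```bash
python3 - <<'E'
from h import *
np.set_printoptions(precision=2,suppress=True)
for c in("top","side"):
    D=np.load(f"{c}0.npy"); W=cloud(c,D)
    # ray-plane intersect for all pixels at peg height, use only pixels whose cloud z in peg range
    m=(D>0)&(W[...,2]>200)&(W[...,2]<222)&(W[...,0]>598)&(W[...,0]<682)&(W[...,1]>-66)&(W[...,1]<-24)
    v,u=np.nonzero(m); q=[]
    for a,b in zip(u,v):
        X=atz(c,(a,b),208.5); X=atz(c,(a,b),208.5+(637-X[0])*0.103); q.append(X)
    q=np.array(q); s=(q[:,0]<643); l=cv2.fitLine(q[s][:,:2].astype(np.float32),cv2.DIST_HUBER,0,0.01,0.01).ravel()
    print(c,s.sum(),"yaw",np.degrees(np.arctan2(l[1],l[0])),"y at x=605,637,671",[l[3]+(x-l[2])*l[1]/l[0] for x in(605,637,671)],"xmin",np.sort(q[:,0])[:4],"xmax",np.sort(q[:,0])[-4:])
    d=q[(q[:,0]>643)&(q[:,0]<656)]; print("disc",len(d),d.mean(0))
    f=W[(D>0)&(abs(W[...,2]-14)<6)&(W[...,0]>600)&(W[...,0]<760)&(abs(W[...,1]+40)<80)]; print(cv2.minAreaRect(f[:,:2].astype(np.float32)))
E
```

```text
top 62 yaw 9.32965 y at x=605,637,671 [np.float32(-50.876766), np.float32(-45.61956), np.float32(-40.03378)] xmin [603.02 604.86 605.13 605.4 ] xmax [679.68 679.96 681.35 681.62]
disc 47 [650.01 -43.72 207.2 ]
((683.3988037109375, -38.41394805908203), (121.0697250366211, 110.13554382324219), 8.613259315490723)
side 36 yaw 8.350774 y at x=605,637,671 [np.float32(-48.564888), np.float32(-43.867626), np.float32(-38.87679)] xmin [605.5  607.01 607.95 609.47] xmax [678.35 679.15 680.1  680.89]
disc 30 [650.34 -42.45 207.19]
((681.8059692382812, -37.95384979248047), (122.3759536743164, 116.88636779785156), 9.431641578674316)
```

Request:
{"fn": "send_rows", "kwargs": {"targets": [[[0,0,0,0,0,0.1,1],[0,0,0,0,0,0.1,1],[0,0,0,0,0,0,1],[0,0,0.052,0.0565,0.0875,0,1],[0,0,0.052,0.1017,0.1575,0,1],[0,0,0.052,0.1017,0.1575,0,1],[0,0,0.052,0.1017,0.1575,0,1],[0,0,0.052,0.1017,0.1575,0,1],[0,0,0.052,0.0678,0.105,0,1],[0,0,0.052,0.0339,0.0525,0,1],[0,0,0,0,0,0,1],[0,0,0,0,0,0,1]]]}}

```text
time_s: 15.5
ee_pos: [571.9, -55.1, 312.2]
ee_rot: [180.0, -0.2, -171.3]
force: [0.7, -0.6, -1.2]
gripper_width: 32.2
gripper_force: 34.9
```

Request:
{"fn": "send_rows", "kwargs": {"targets": [[[0,0,0,0,0,-0.15,1],[0,0,0,0,0,-0.2,1],[0,0,0,0,0,-0.2,1],[0,0,0,0,0,-0.1,1],[0,0,0,0,0,-0.05,1],[0,0,0,0,0,0,1],[0,0,0,0,0,0,1]]]}}

```text
time_s: 16.2
ee_pos: [573.2, -55.5, 174.8]
ee_rot: [-180.0, 0.1, -171.3]
force: [-0.1, 0.2, -1.4]
gripper_width: 32.0
gripper_force: 34.9
```

```bash
sed -i 's/u=proj(c,e-\[0,0,80\])/u=proj(c,e+[35,0,10])/' look.py; python3 look.py 4
```

```text
[573.2 -55.5 174.8] [-0.1  0.2 -1.4]
side crop origin 293 193
-126 26 [  -4.8   -9.5 -125.6] [ -16.9  -17.5 -131.9] [  11.7    5.5 -120. ]
-106 44 [  -3.7  -10.7 -105.7] [ -18.7  -19.3 -111.6] [  14.9   12.7 -100.4]
-86 47 [ -5.6 -10.1 -85.8] [-18.7 -20.5 -91.1] [ 14.7  22.1 -80. ]
-66 15 [  0.7  -1.7 -67.4] [-12.3  -8.4 -72. ] [ 16.3   8.4 -61.5]
-46 12 [ -0.2  -2.2 -46.1] [ -4.4  -4.6 -51. ] [  5.2   0.9 -42. ]
-26 8 [ -0.4  -2.3 -27.6] [ -4.4  -5.8 -30.5] [  3.8   3.5 -25.1]
top crop origin 293 198
-106 15 [ -16.1    3.5 -106.5] [ -19.4  -14.6 -111.3] [ -10.    17.2 -101.1]
-86 14 [-15.6   1.9 -83.4] [-19.4 -11.7 -87.8] [-10.   15.5 -80. ]
```

View pics/crop4.png

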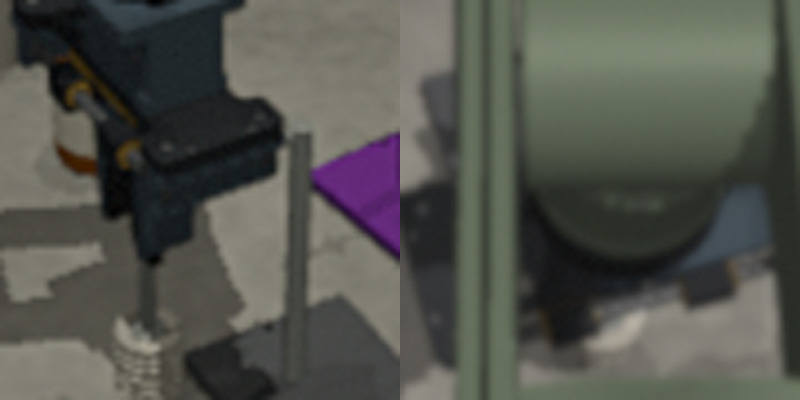

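The arm hides the peg from above. In the side crop the brush stands outside the peg with the post at (300,250). The fitted line matches the tool to about 1 mm, so I'll thread slowly while watching the force.

Request:
{"fn": "send_rows", "kwargs": {"targets": [[[0,0,0,0.0395,0.0061,0,1],[0,0,0,0.0395,0.0061,0,1],[0,0,0,0.0395,0.0061,0,1],[0,0,0,0.0296,0.0046,0,1],[0,0,0,0.0198,0.003,0,1],[0,0,0,0,0,0,1]]]}}

```text
time_s: 16.9
ee_pos: [606.7, -49.5, 173.3]
ee_rot: [180.0, -0.0, -171.2]
force: [0.1, -0.3, -1.5]
gripper_width: 31.9
gripper_force: 34.9
```

```bash
python3 look.py 5|head -1; python3 -c "
import cv2
P=cv2.imread('pics/side5.png')[170:245,290:390]; cv2.imwrite('pics/c5.png',cv2.resize(P,(800,600),interpolation=cv2.INTER_CUBIC))"
```

```text
[606.7 -49.5 173.3] [ 0.1 -0.3 -1.5]
```

View pics/c5.png

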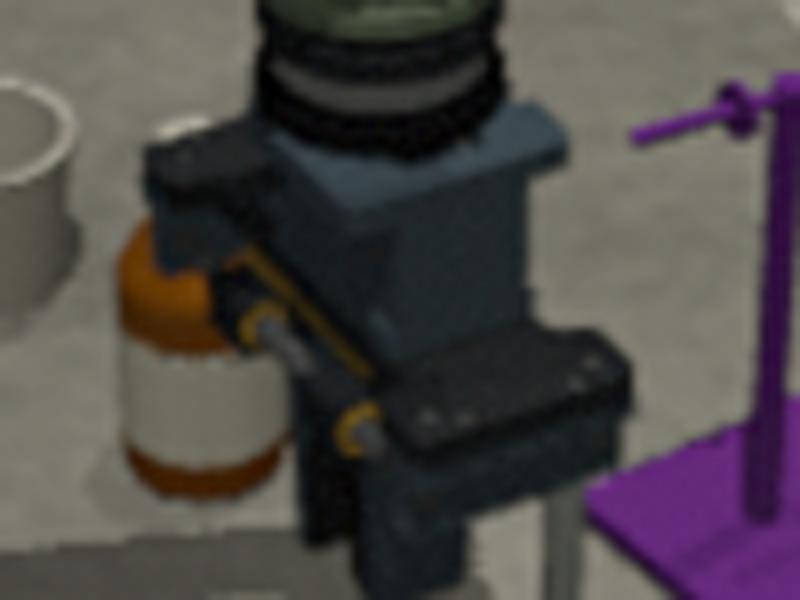

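No contact force while entering. Moving further in.

Request:
{"fn": "send_rows", "kwargs": {"targets": [[[0,0,0,0.0296,0.0046,0,1],[0,0,0,0.0395,0.0061,0,1],[0,0,0,0.0247,0.0038,0,1],[0,0,0,0.0148,0.0023,0,1],[0,0,0,0,0,0,1]]]}}

```text
time_s: 17.5
ee_pos: [628.3, -46.2, 173.4]
ee_rot: [180.0, -0.0, -171.2]
force: [0.2, -0.1, -1.9]
gripper_width: 32.1
gripper_force: 34.9
```

Request:
{"fn": "send_rows", "kwargs": {"targets": [[[0,0,0,0.0148,0.0023,0,1],[0,0,0,0.0098,0.0015,0,1],[0,0,0,0,0,0,1]]]}}

```text
time_s: 17.8
ee_pos: [633.0, -45.5, 173.6]
ee_rot: [180.0, 0.0, -171.2]
force: [0.1, -0.4, -0.9]
gripper_width: 31.7
gripper_force: 34.9
```

Request:
{"fn": "send_rows", "kwargs": {"targets": [[[0,0,0,0,0,-0.015,1],[0,0,0,0,0,-0.015,1],[0,0,0,0,0,-0.005,1],[0,0,0,0,0,0,1]]]}}

```text
time_s: 18.2
ee_pos: [632.4, -45.6, 166.2]
ee_rot: [180.0, -0.0, -171.2]
force: [0.2, -0.2, -1.6]
gripper_width: 31.8
gripper_force: 34.9
```

Request:
{"fn": "send_rows", "kwargs": {"targets": [[[0,0,0,0,0,-0.005,1],[0,0,0,0,0,-0.005,1],[0,0,0,0,0,0,1]]]}}

```text
time_s: 18.5
ee_pos: [632.7, -45.6, 164.5]
ee_rot: [180.0, -0.0, -171.2]
force: [0.6, -0.1, -0.2]
gripper_width: 31.6
gripper_force: 34.9
```

Request:
{"fn": "send_rows", "kwargs": {"targets": [[[0,0,0,0,0,-0.005,1],[0,0,0,0,0,0,1],[0,0,0,0,0,0,1]]]}}

```text
time_s: 18.8
ee_pos: [632.7, -45.6, 163.6]
ee_rot: [180.0, -0.0, -171.2]
force: [0.1, 0.6, -0.8]
gripper_width: 31.6
gripper_force: 34.9
```

Request:
{"fn": "send_rows", "kwargs": {"targets": [[[0,0,0,0,0,-0.005,1],[0,0,0,0,0,0,1],[0,0,0,0,0,0,1]]]}}

```text
time_s: 19.1
ee_pos: [632.9, -45.6, 163.0]
ee_rot: [-180.0, 0.0, -171.2]
force: [0.3, 0.1, 0.7]
gripper_width: 31.9
gripper_force: 35.0
```

Request:
{"fn": "send_rows", "kwargs": {"targets": [[[0,0,0,0,0,-0.004,1],[0,0,0,0,0,0,1],[0,0,0,0,0,0,1]]]}}

```text
time_s: 19.4
ee_pos: [633.0, -45.6, 162.7]
ee_rot: [-180.0, 0.1, -171.2]
force: [-1.2, 0.6, 6.0]
gripper_width: 31.8
gripper_force: 35.0
```

Contact at exactly the predicted hanging height. I'll ease off and release gently.

Request:
{"fn": "send_rows", "kwargs": {"targets": [[[0,0,0,0,0,0.004,1],[0,0,0,0,0,0,0.2],[0,0,0,0,0,0,0.1],[0,0,0,0,0,0,0.0],[0,0,0,0,0,0,-0.2],[0,0,0,0,0,0,-0.4],[0,0,0,0,0,0,-0.7],[0,0,0,0,0,0,-1],[0,0,0,0,0,0,-1],[0,0,0,0,0,0,-1],[0,0,0,0,0,0,-1],[0,0,0,0,0,0,-1]]]}}

```text
time_s: 20.6
ee_pos: [632.7, -45.6, 162.6]
ee_rot: [180.0, 0.0, -171.2]
force: [-0.1, 0.5, 0.2]
gripper_width: 90.8
gripper_force: 0.0
```

```bash
python3 look.py 6; python3 -c "
import cv2
P=cv2.imread('pics/side6.png')[195:300,300:440]; cv2.imwrite('pics/c6.png',cv2.resize(P,(800,600),interpolation=cv2.INTER_CUBIC))"
```

```text
[632.7 -45.6 162.6] [-0.1  0.5  0.2]
side crop origin 314 189
-126 38 [  11.8   -6.4 -125.5] [ -22.7  -20.2 -131.4] [  43.1   12.3 -120.1]
-106 72 [   1.5  -10.1 -105.5] [ -26.3  -25.6 -112. ] [  44.8    9.3 -100. ]
-86 68 [  1.1 -10.5 -85.5] [-24.3 -23.4 -91.9] [ 44.1  20.4 -80. ]
-66 29 [ 20.8  -0.8 -65.4] [ -7.5 -10.5 -71.4] [ 43.6   7.3 -60. ]
-46 20 [  9.1  -3.2 -46.3] [ -8.4  -9.2 -51.7] [ 42.8   2.  -40.5]
-26 9 [ -4.4  -2.5 -26.6] [ -6.6  -5.7 -29.7] [  0.5   0.7 -22.5]
top crop origin 284 173
```

View pics/c6.png

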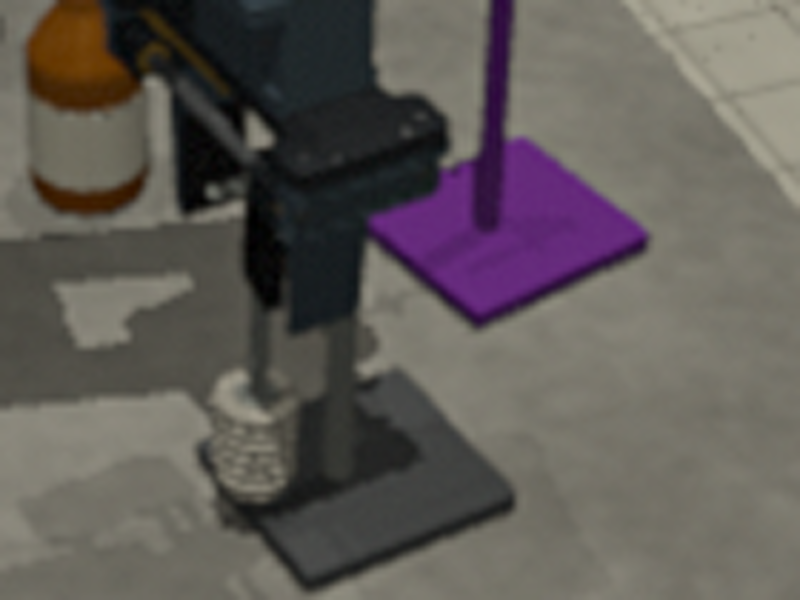

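The brush is hanging free with the gripper open, its head at (250,440) in the crop. Retracting straight up and waiting for it to settle.

Request:
{"fn": "send_rows", "kwargs": {"targets": [[[0,0,0,0,0,0.05,-1],[0,0,0,0,0,0.1,-1],[0,0,0,0,0,0.15,-1],[0,0,0,0,0,0.2,-1],[0,0,0,0,0,0.2,-1],[0,0,0,0,0,0.2,-1],[0,0,0,-0.1,0,0.1,-1],[0,0,0,-0.2,0,0,-1],[0,0,0,-0.2,0,0,-1],[0,0,0,-0.2,0,0,-1],[0,0,0,0,0,0,-1],[0,0,0,0,0,0,-1]]]}}

```text
time_s: 21.9
ee_pos: [492.6, -45.6, 364.1]
ee_rot: [-180.0, 0.2, -171.2]
force: [1.0, 0.4, 0.0]
gripper_width: 91.6
gripper_force: 0.0
```

Request:
{"fn": "send_rows", "kwargs": {"targets": [[[0,0,0,0,0,0,-1],[0,0,0,0,0,0,-1],[0,0,0,0,0,0,-1],[0,0,0,0,0,0,-1],[0,0,0,0,0,0,-1],[0,0,0,0,0,0,-1],[0,0,0,0,0,0,-1],[0,0,0,0,0,0,-1],[0,0,0,0,0,0,-1],[0,0,0,0,0,0,-1]]]}}

```text
time_s: 22.9
ee_pos: [492.7, -45.6, 362.6]
ee_rot: [180.0, 0.0, -171.2]
force: [-0.1, -0.4, 0.6]
gripper_width: 91.3
gripper_force: 0.0
```

```bash
python3 - <<'E'
from h import *
A,_=optics.grab_frame("side")
for i in range(10): B,_=optics.grab_frame("side")
d=np.abs(A.astype(int)-B)[190:320,310:410].max(2); print("moving px",(d>25).sum(),d.max())
cv2.imwrite("pics/fin.png",cv2.resize(B[175:310,290:470,::-1],(800,600),interpolation=cv2.INTER_CUBIC))
E
```

```text
moving px 0 19
```

View pics/fin.png

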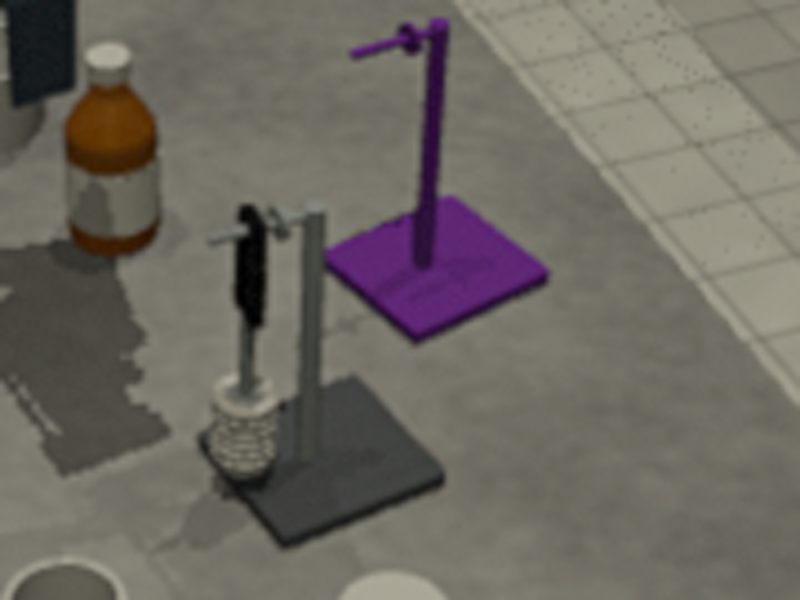

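The brush hangs on the steel peg at (250,235), outside the disc at (280,222), and nothing moved between frames. Handing in.

```bash
python3 -c "
from workcell import env
print(env.job_done())"
```

```text
the job is handed in; nothing more can be done
None
```

The job is handed in: I brushed the tube out three times (about 6 N on the bung, which did not shift), and the brush now hangs still on the steel stand's peg, with the robot clear and about 23 s used.

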